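Stand the toppled measuring cylinder up in the glassware bin

TASK

A measuring cylinder has toppled over in its compartment of the blue glassware bin and leans on the rim. Stand it upright on its foot on the floor of that compartment and let go of it. Do not take it out of the bin on the way, and leave the dropper bottle in the other compartment undisturbed.

Things in the scene. Friction and masses are not known exactly. Their poses are not given: they have to be found in the camera images.
- cylinder: Clear measuring cylinder, 178 mm tall, 55-95 g, rigid: tube 24 mm in diameter on a blue hexagonal foot (48 mm across the flats along its x, 55 across the corners, 8 thick), blue collar near the top. Origin: centre of the foot's underside; z runs up the tube. Starts about 40 degrees from vertical, foot in the bin, resting on the bin's +x rim, its top 40 mm beyond the rim. Pinch the tube anywhere.
- bin: Blue two-compartment bin, fixed: 132 x 239 x 115 mm (x, y, z) plus 8 mm rim flange and steel end handles. Origin: centre of its underside, z up. Walls, floor and divider (at y = 0, full height) 5 mm; inner floor at z = 5, rim at z = 115. Compartments 122 (x) by 112 (y), centred at x = 0, y = +58.5 and -58.5: one holds the cylinder, the other the dropper bottle; which varies.
- dropper: Amber dropper bottle with a red band and black cap, 43 mm in diameter, 112 mm tall, standing in the other compartment of the bin; leave it alone. Origin at the centre of its underside, z up.
- stand_top (a point): Top of a fixed steel retort stand rod, 10 mm thick and 330 mm tall, upright on the worktop to the right of the bin; keep clear of it. A like rod, 345 mm tall, stands 360 mm farther right (-y): swing the arm over to the bin drawn in close to the robot or high up, not straight across low.

How it is judged:
By the outcome, as a careful person would: the job done as asked, in the order asked, and still so for the second after the job is handed in, with the robot touching nothing.
It also fails if it takes over 42 s, if anything falls off the work surface, if the arm or the gripper's body presses on something with over 40 N, if the wrist force passes 120 N, or if a joint passes its speed limit or range.

ROBOT

A 6-joint arm with a two-finger parallel gripper is mounted at the origin on a cart in front of the work surface, level with it; the furniture and walls round the work are solid. World frame = base frame: x ahead of the robot, y to its left, z up, the work surface at z = 0. Lengths are in m, angles in rad, forces in N, time in s.
With the tool pointing down it reaches from about 0.3 to 0.775 m from the base axis. Payload 14.6 kg.
Tool frame: the origin (TCP) lies at the very end of the fingers, on their centre line; the grasp point (between the pads) lies 19 mm behind it; z points along the fingers, x is the direction in which the jaws open and shut, and the axes are right-handed (so a half turn about z gives the same grasp; the last joint's range is limited). The gripper opens to 94 mm and grips with 3 to 60 N. Pads are 16 mm wide; open, the fingers measure 119 mm over their backs; the gripper's body (75 mm by 177 mm) begins 78 mm behind the grasp point.
Start: joints at [1.229, 0.3, 1.521, -0, 1.321, -0.067], TCP at [0.149, 0.529, 0.169] pointing down, gripper open.
Joint ranges: [-3.03, 3.03], [-0.79, 2.21], [0.23, 2.52], [-1.04, 4.18], [0, 3.07], [-2.55, 2.55]. Speed limits (rad/s): [2.22, 2.22, 2.57, 3.14, 3.14, 3.14].

INTERFACE

Orientations are given as [roll, pitch, yaw] about the fixed x, y, z axes, in that order (R = Rz(yaw) Ry(pitch) Rx(roll)).
In Python, from station import ctrl gives the robot as it stands.
- The arm moves only by the shell command python3 -m inch 'ROWS' [FORCE]. ROWS is JSON, one flat list of numbers, 7 for each row, row after row: the shift along the tool's x, y, z in cm, then the turn, a rotation vector about the tool's x, y, z in rad, then the opening, from 0 (shut) to 1 (fully open). In form: [tx, ty, tz, wx, wy, wz, claw, tx, ty, tz, wx, wy, wz, claw, ...]. A call has 1 to 20 rows; each row shifts and turns the commanded pose from where the row before left it, along the tool's axes as they then stand; what a row does not reach is not made up. A row lasts 1/8 s, in which the tool goes at most 62.5 mm and 10.7 degrees, less where a joint would pass 70% of its speed; a pose out of reach is approached as far as the arm can. A call is refused whole if a number of a shift passes 6.25 or a number of a turn 0.188, either way. A call with a gripper value outside its range is refused whole. The fingers move at their own pace and stop on an object; FORCE is the grip in N (left out, the last holds). Time passes only in rows, so rows that do not move let the fingers close. It gives the time, the measured TCP pose, the force and the opening at its end, in the units of the state.
- ctrl.get_obs(): the state, without advancing time (a new reading comes with each control period).
- ctrl.camera(name): name is "scene" or "top" or "wrist"; returns (picture, depth): 400x640x3 uint8, red, green, blue; 400x640 float32, m along the optical axis (not along the pixel's ray), 0 where there is no reading.
- ctrl.camera_params(name): a dict with "vertical_fov" (degrees; the focal length in pixels is half the picture's height over the tangent of half this angle, whatever the lens; pixels are square), "cx", "cy" (the principal point, pixels), "camera_from_world" (4x4, takes a point from world to camera coordinates); the wrist camera has in their place "mount" (4x4, takes a point from camera to tool coordinates, whose origin is the TCP and whose axes are the tool frame's). Camera axes: x right, y down, z forward; pixel columns grow to the right and rows downward; lengths in m; the calibration is good to about 2 mm. A picture is of the moment at which its call begins: read the wrist's pose just before it. camera_params takes no time and is no camera call.
- ctrl.hand_in(): hands the job in, once; it reports no verdict.
Trained networks look in the newest picture that a camera, given by its name, has taken for a name from the list of things; names that differ only in an ending like _2 or _b are one class to them, and where a whole thing is asked for, a point or a joint stands for the part that bears it (a point fixed in the world has none). Each returns a list of dicts, best first, with "score" (0 to 1); they miss things now and then, are a little off and sometimes report something else, mostly with a low value. They report only what shows in the picture. A call takes as long as a camera call.
- ctrl.spot_in(camera, label): "bbox" ([centre column, centre row, width, height] in pixels, round what is visible of it).
- ctrl.place_of(camera, label): "centre" ([column, row] in pixels: a listed point, or the origin of a listed thing).
The state is a dict: "time_s": time; "qpos": joint angles; "joint_vel": joint speeds; "tau": joint torques, N m; "ee_pos": TCP position; "eef_rot": TCP orientation; "force": force on the tool from outside, world axes, zero at the start; "moment": the same for the moment, N m; "grip_width": finger opening in m.
Only numpy, scipy, OpenCV 4.12 (cv2) and the standard library are available. Lean on these libraries where they do the work, as an engineer would, in place of code of your own. Each camera call takes 0.05 s, during which the arm holds its last target. There are 200 camera calls.

## Working session

There is one attempt and no reset: what is moved stays moved. The work goes in short steps, Python scripts to look and compute and a shell command to move; the robot and the scene stay as the last step left them, time stands still between calls to the robot, and variables do not carry over. Pictures are saved under pics/ and viewed, about 8 in all and at most 12, crops included, and the job is handed in when it is done.

```bash
mkdir -p pics
cat > h.py <<'E'
import numpy as np, cv2
from station import ctrl
from scipy.spatial.transform import Rotation as R
def cam(n):
    o=ctrl.get_obs(); im,d=ctrl.camera(n); p=ctrl.camera_params(n)
    f=200/np.tan(np.radians(p["vertical_fov"])/2)
    if n=="wrist":
        T=np.eye(4);T[:3,:3]=R.from_euler('xyz',o["eef_rot"]).as_matrix();T[:3,3]=o["ee_pos"];T=T@np.array(p["mount"])
    else: T=np.linalg.inv(np.array(p["camera_from_world"]))
    v,u=np.mgrid[:400,:640]
    P=np.stack([(u-p["cx"])*d/f,(v-p["cy"])*d/f,d],-1)@T[:3,:3].T+T[:3,3]
    P[d==0]=np.nan
    return im,d,P,T,f,p
def save(n,im): cv2.imwrite("pics/"+n,im[...,::-1])
E
python3 - <<'E'
from h import *
np.set_printoptions(precision=3,suppress=True)
print(ctrl.get_obs())
ims=[]
for n in("scene","top"):
    im,d,P,T,f,p=cam(n); ims.append(im); print(n,"cam at",T[:3,3],f)
    np.savez(n+".npz",im=im,d=d,P=P,T=T,f=f,c=[p["cx"],p["cy"]])
    for l in("cylinder","bin","dropper","stand_top"):
        for r in ctrl.place_of(n,l)[:2]:
            u,v=map(int,np.round(r["centre"])); print(l,r, P[v,u] if 0<=v<400 and 0<=u<640 else None)
        print(ctrl.spot_in(n,l)[:1])
save("s1.png",cv2.resize(np.vstack(ims),(480*1,600)))
save("scene.png",ims[0]);save("top.png",ims[1])
E
```

```text
{'time_s': 0.0, 'qpos': array([ 1.229,  0.3  ,  1.522,  0.   ,  1.321, -0.067]), 'joint_vel': array([ 0.   ,  0.   ,  0.001, -0.   , -0.003, -0.001]), 'tau': array([  0.   , -53.181, -35.274,   0.071,   0.024,  -0.   ]), 'ee_pos': array([0.149, 0.529, 0.168]), 'eef_rot': array([-3.142,  0.001,  1.296]), 'force': array([-0.339, -0.848, -1.191]), 'moment': array([-0.   ,  0.005, -0.031]), 'grip_width': 0.09407200935071987}
scene cam at [-0.034 -0.164  0.717] 477.776416850035
[{'bbox': [291.4, 218.4, 16.1, 66.9], 'score': 0.93}]
bin {'centre': [316.8, 269.3], 'score': 0.61} [0.467 0.229 0.072]
[{'bbox': [315.8, 252.4, 143.2, 95.6], 'score': 0.84}]
[]
stand_top {'centre': [438.9, 161.8], 'score': 0.6} [0.562 0.067 0.325]Traceback (most recent call last):
  File "<stdin>", line 11, in <module>
ValueError: it knows: bin, cylinder, dropper
```

Run:
```python
from h import *
np.set_printoptions(precision=3,suppress=True)
for n in("scene","top"):
    im,d,P,T,f,p=cam(n); print(n,"cam at",T[:3,3],f,d[d>0].min())
    np.savez(n+".npz",im=im,d=d,P=P,T=T,f=f,c=[p["cx"],p["cy"]])
    save(n+".png",im)
    for l in("cylinder","bin","dropper"):
        for r in ctrl.place_of(n,l)[:2]:
            u,v=map(int,np.round(r["centre"])); print(l,r, P[v,u] if 0<=v<400 and 0<=u<640 else None)
        print(l,ctrl.spot_in(n,l)[:1])
```

```text
scene cam at [-0.034 -0.164  0.717] 477.776416850035 0.19083048
cylinder [{'bbox': [291.6, 218.9, 15.7, 62.5], 'score': 0.72}]
bin {'centre': [318.1, 270.0], 'score': 0.67} [0.469 0.229 0.068]
bin {'centre': [441.2, 158.8], 'score': 0.48} [0.563 0.065 0.331]
bin [{'bbox': [316.5, 250.1, 146.8, 95.2], 'score': 0.72}]
dropper [{'bbox': [343.4, 248.7, 11.7, 11.8], 'score': 0.51}]
top cam at [0.268 0.238 1.154] 516.6311109930297 0.58778274
cylinder {'centre': [283.4, 232.7], 'score': 0.56} [0.455 0.302 0.042]
cylinder [{'bbox': [269.8, 208.4, 55.6, 72.0], 'score': 0.82}]
bin {'centre': [297.9, 210.4], 'score': 0.76} [0.498 0.267 0.075]
bin [{'bbox': [293.8, 202.3, 140.9, 126.8], 'score': 0.57}]
dropper {'centre': [322.0, 209.6], 'score': 0.6} [0.495 0.216 0.082]
dropper [{'bbox': [324.6, 204.8, 19.4, 20.7], 'score': 0.82}]
```

View pics/scene.png

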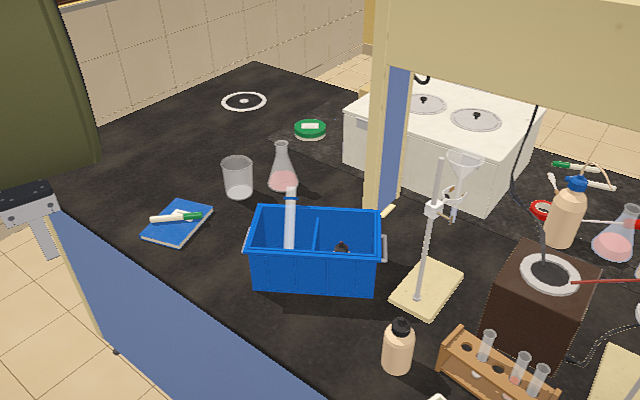

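View pics/top.png

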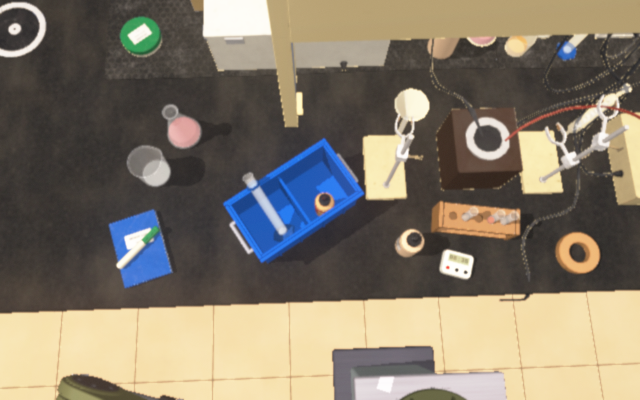

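The scene view shows the bin at about (316,250), with the cylinder's top at (291,190). In the top view the bin is turned about 30°. The cylinder runs from its top at (250,181) to its foot near (283,232), and the dropper is at (324,204). A cream post or shelf stands behind at (285,0–125).

Run:
```python
from h import *
np.set_printoptions(precision=3,suppress=True)
D=np.load("top.npz");P=D["P"];im=D["im"]
hsv=cv2.cvtColor(im,cv2.COLOR_RGB2HSV)
v,u=np.mgrid[:400,:640]
reg=(u>215)&(u<370)&(v>135)&(v<265)
blue=(abs(hsv[...,0].astype(int)-108)<14)&(hsv[...,1]>150)
m=reg&blue&(abs(P[...,2]-.115)<.008)
r=cv2.minAreaRect(P[m][:,:2].astype(np.float32));print(m.sum(),r,cv2.boxPoints(r),np.nanmedian(P[m][:,2]))
for t in np.linspace(-.05,1.1,24):
    c=np.array([250,180])*(1-t)+np.array([282,232])*t
    i=np.round(c).astype(int);print(i,P[i[1],i[0]],im[i[1],i[0]])
print("post");
for a in [(285,20),(285,60),(287,100),(288,120),(297,105),(400,20),(330,20),(260,50)]: print(a,P[a[1],a[0]])
D=np.load("scene.npz");P=D["P"];print("scene")
for a in [(291,192),(291,200),(291,205),(290,215),(289,225),(289,235),(289,245),(375,60),(372,150),(400,130),(384,200),(450,50),(400,60),(440,165),(435,205)]: print(a,P[a[1],a[0]],D["im"][a[1],a[0]])
```

```text
2209 ((0.5154058933258057, 0.2749166190624237), (0.14910022914409637, 0.2546910047531128), 32.293968200683594) [[0.384 0.343]
 [0.52  0.127]
 [0.646 0.207]
 [0.51  0.422]] 0.11280108436230063
[248 177] [0.557 0.365 0.139] [165 156 150]
[250 180] [0.546 0.359 0.156] [209 202 199]
[252 183] [0.54  0.356 0.152] [201 211 225]
[253 185] [0.537 0.354 0.147] [197 218 239]
[255 188] [0.532 0.351 0.144] [ 88 118 178]
[256 190] [0.529 0.35  0.137] [195 201 220]
[258 193] [0.525 0.346 0.129] [197 205 222]
[260 196] [0.519 0.343 0.125] [198 206 222]
[261 198] [0.517 0.341 0.12 ] [196 205 222]
[263 201] [0.512 0.338 0.112] [201 212 230]
[264 203] [0.508 0.336 0.109] [199 211 230]
[266 206] [0.504 0.333 0.099] [199 213 230]
[268 209] [0.498 0.329 0.094] [199 211 230]
[269 211] [0.496 0.328 0.086] [199 210 230]
[271 214] [0.489 0.324 0.085] [199 211 230]
[272 216] [0.486 0.322 0.079] [199 210 230]
[274 219] [0.481 0.319 0.071] [198 211 230]
[276 222] [0.475 0.315 0.067] [199 211 230]
[277 224] [0.473 0.314 0.057] [198 211 229]
[279 227] [0.467 0.31  0.053] [198 206 220]
[280 229] [0.464 0.308 0.044
[... 373 characters left out ...]
0) [0.86  0.342 0.108]
scene
(291, 192) [0.543 0.354 0.153] [200 196 191]
(291, 200) [0.535 0.348 0.14 ] [220 211 202]
(291, 205) [0.529 0.343 0.133] [199 213 238]
(290, 215) [0.517 0.336 0.118] [199 205 215]
(289, 225) [0.506 0.331 0.102] [197 204 215]
(289, 235) [0.496 0.322 0.088] [198 204 215]
(289, 245) [0.486 0.315 0.071] [197 204 215]
(375, 60) [0.72  0.287 0.385] [190 173 130]
(372, 150) [0.718 0.278 0.194] [194 177 133]
(400, 130) [0.811 0.265 0.205] [109 125 161]
(384, 200) [0.769 0.265 0.037] [109 125 161]
(450, 50) [0.718 0.143 0.436] [190 172 129]
(400, 60) [0.719 0.234 0.398] [192 176 133]
(440, 165) [0.564 0.065 0.32 ] [174 167 159]
(435, 205) [0.565 0.062 0.243] [243 237 231]
```

```bash
python3 -m inch '[0,0,-5,0,0,0,1, -0.8,4.07,0,0,0,0,1, -0.8,4.07,0,0,0,0,1, -0.8,4.07,0,0,0,0,1, -0.8,4.07,0,0,0,0,0.6, -0.8,4.07,0,0,0,0,0.6, -0.8,4.07,0,0,0,0,0.6, -0.8,4.07,0,0,0,0,0.6, -0.8,4.07,0,0,0,0,0.6, -0.8,4.07,0,0,0,0,0.6, -0.8,4.07,0,0,0,0,0.6, 0,0,0,0,0,-0.167,0.6, 0,0,0,0,0,-0.167,0.6, 0,0,0,0,0,-0.167,0.6, 0,0,0,0,0,-0.167,0.6, 0,0,0,0,0,-0.167,0.6, 0,0,0,0,0,0,0.6, 0,0,0,0,0,0,0.6]'
cat >> h.py <<'E'
def todo(pos,rot):
    o=ctrl.get_obs();A=R.from_euler('xyz',o["eef_rot"])
    print("t",o["time_s"],"ee",np.round(o["ee_pos"],4),np.round(o["eef_rot"],3),"F",np.round(o["force"],1),"w",o["grip_width"])
    print("cm",np.round(A.inv().apply(np.array(pos)-o["ee_pos"])*100,2),"rot",np.round((A.inv()*R.from_euler('xyz',rot)).as_rotvec(),3))
E
python3 - <<'E'
from h import *
np.set_printoptions(precision=3,suppress=True)
todo([.519,.342,.085],[np.pi,0,2.13])
im,d,P,T,f,p=cam("wrist");save("w1.png",im);np.savez("wrist.npz",im=im,P=P)
for l in("cylinder","dropper"): print(l,ctrl.spot_in("wrist",l)[:1])
E
```

```text
time_s: 3.35
ee_pos: [0.5193, 0.3419, 0.219]
eef_rot: [-3.142, -0.0, 2.127]
force: [-0.6, -0.7, -0.0]
grip_width: 0.056
t 3.35 ee [0.519 0.342 0.219] [-3.142 -0.     2.127] F [-0.6 -0.7 -0. ] w 0.055992563150059196
cm [ 0.02 -0.02 13.4 ] rot [-0.    -0.    -0.003]
cylinder [{'bbox': [320.9, 170.8, 48.5, 158.1], 'score': 0.93}]
dropper [{'bbox': [217.9, 108.6, 54.6, 43.6], 'score': 0.83}]
```

View pics/w1.png

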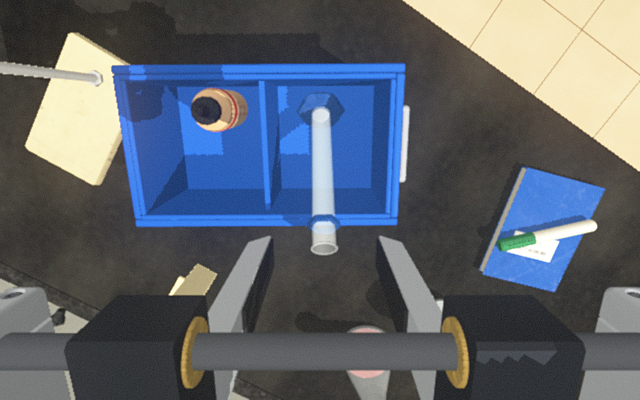

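The wrist view shows the tube running straight between the fingers, from its foot at (321,108) to its top at (323,245). It is centred on the jaws, and the dropper at (218,108) is well clear.

```bash
python3 -m inch '[0,0,3,0,0,0,0.6, 0,0,3,0,0,0,0.6, 0,0,3,0,0,0,0.6, 0,0,2.4,0,0,0,0.6, 0,0,1.8,0,0,0,0.6, 0,0,0,0,0,0,0.6]' 20 && python3 -m inch '[0,0,0,0,0,0,0.35, 0,0,0,0,0,0,0.25, 0,0,0,0,0,0,0.15, 0,0,0,0,0,0,0.1, 0,0,0,0,0,0,0.1, 0,0,0,0,0,0,0.1, 0,0,0,0,0,0,0.1]' 30
```

```text
time_s: 4.25
ee_pos: [0.5188, 0.3417, 0.086]
eef_rot: [-3.14, -0.0, 2.13]
force: [0.5, -0.2, 0.1]
grip_width: 0.0564
time_s: 5.12
ee_pos: [0.5193, 0.342, 0.0871]
eef_rot: [3.141, -0.0, 2.131]
force: [-0.9, -0.2, 2.6]
grip_width: 0.0151
```

Run:
```python
from h import *
todo([.519,.342,.085],[np.pi,0,2.13])
im,d,P,T,f,p=cam("wrist");save("w2.png",im)
print(ctrl.get_obs()["grip_width"])
np.set_printoptions(precision=3,suppress=True)
im,d,P,T,f,p=cam("scene");np.savez("scene2.npz",im=im,P=P)
```

```text
t 5.125 ee [0.5193 0.342  0.0871] [ 3.141 -0.     2.131] F [-0.9 -0.2  2.6] w 0.01510675495074554
cm [ 0.02 -0.02  0.21] rot [ 0.    -0.     0.001]
0.014860083579492133
```

View pics/w2.png

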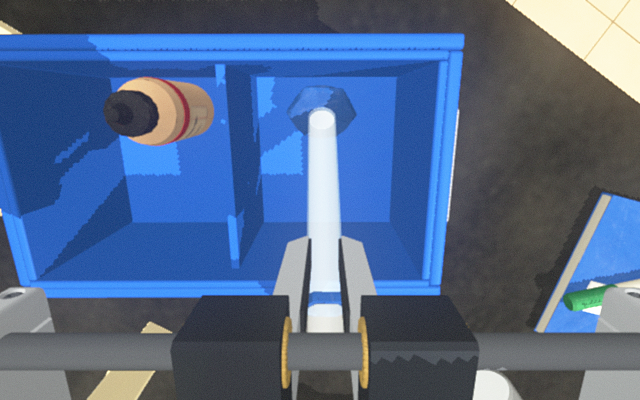

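The wrist view shows the tube between the fingers, with finger tips at (305,240) and (345,240) and the collar at (324,298). However, 15 mm is narrower than the 24 mm tube, so I'll check where the tube axis lies.

Run:
```python
from h import *
np.set_printoptions(precision=3,suppress=True)
im,d,P,T,f,p=cam("wrist")
for a in [(322,115),(322,140),(322,160),(323,180),(323,200),(324,220),(324,240),(324,260),(324,280),(324,298),(324,315)]:
    q=P[a[1],a[0]]; print(a,q)
for r in(170,200,230,260,285,310):
    row=im[r,290:360]; print(r,[int(x) for x in row[::3,0]])
    print("   z",np.round(P[r,290:360:3,2],3))
s=np.load("scene2.npz")["P"];s0=np.load("scene.npz")["P"]
for a in [(291,192),(291,200),(289,235),(289,245)]: print(a,s0[a[1],a[0]],s[a[1],a[0]])
o=ctrl.get_obs();print(o["force"],o["moment"],o["grip_width"])
```

```text
(322, 115) [0.461 0.302 0.04 ]
(322, 140) [0.474 0.311 0.06 ]
(322, 160) [0.485 0.317 0.072]
(323, 180) [0.493 0.324 0.084]
(323, 200) [0.502 0.329 0.096]
(324, 220) [0.509 0.334 0.108]
(324, 240) [0.516 0.339 0.118]
(324, 260) [0.523 0.344 0.126]
(324, 280) [0.53  0.348 0.134]
(324, 298) [0.534 0.35  0.144]
(324, 315) [0.54  0.354 0.149]
170 [75, 78, 76, 82, 64, 62, 147, 220, 227, 231, 233, 230, 228, 224, 222, 207, 100, 66, 64, 60, 61, 60, 59, 60]
   z [0.006 0.006 0.005 0.004 0.006 0.004 0.069 0.074 0.077 0.077 0.078 0.078
 0.079 0.078 0.076 0.072 0.005 0.005 0.004 0.004 0.004 0.005 0.005 0.004]
200 [60, 68, 57, 65, 62, 59, 161, 220, 226, 230, 233, 230, 231, 225, 221, 216, 168, 62, 66, 66, 59, 60, 61, 58]
   z [0.004 0.005 0.005 0.005 0.005 0.004 0.09  0.092 0.095 0.096 0.095 0.096
 0.096 0.095 0.095 0.092 0.09  0.006 0.004 0.006 0.005 0.007 0.005 0.004]
230 [56, 54, 61, 60, 59, 52, 167, 219, 222, 228, 232, 229, 229, 224, 222, 216, 201, 94, 56, 60, 55, 57, 55, 52]
   z [0.029 0.028 0.029 0.028 0.027 0.028 0.105 0.109 0.111 0.112 0.111 0.113
 0.112 0.111 0.111 0.111 0.108 0.029 0.02
[... 424 characters left out ...]
185]
   z [0.178 0.179 0.178 0.178 0.178 0.175 0.16  0.134 0.136 0.136 0.137 0.138
 0.137 0.136 0.137 0.136 0.134 0.159 0.175 0.177 0.179 0.178 0.178 0.178]
310 [175, 185, 180, 139, 58, 51, 201, 220, 225, 229, 231, 232, 230, 230, 225, 223, 219, 199, 45, 58, 146, 185, 183, 179]
   z [0.195 0.195 0.196 0.194 0.194 0.186 0.144 0.144 0.146 0.146 0.147 0.147
 0.147 0.147 0.147 0.146 0.145 0.144 0.185 0.193 0.194 0.195 0.195 0.196]
(291, 192) [0.543 0.354 0.153] [0.518 0.332 0.177]
(291, 200) [0.535 0.348 0.14 ] [0.537 0.35  0.138]
(289, 235) [0.496 0.322 0.088] [0.494 0.321 0.089]
(289, 245) [0.486 0.315 0.071] [0.487 0.316 0.071]
[-0.134 -0.483  2.348] [ 0.006  0.101 -0.018] 0.014911828641444733
```

The tube hasn't moved and the pads straddle its axis, so the grip looks sound and the reading is probably pad compliance. I'll lift a little as a test.

```bash
python3 -m inch '[0,0,-0.5,0,0,0,0.1, 0,0,-0.5,0,0,0,0.1, 0,0,-0.5,0,0,0,0.1, 0,0,0,0,0,0,0.1]' 30
python3 - <<'E'
from h import *
np.set_printoptions(precision=3,suppress=True)
im,d,P,T,f,p=cam("wrist")
for a in [(322,115),(322,160),(323,200),(324,240),(324,280),(324,315)]: print(a,P[a[1],a[0]])
save("w3.png",im); o=ctrl.get_obs();print(o["force"],o["moment"],o["grip_width"],np.linalg.norm(P[200,309]-P[200,338]))
E
```

```text
time_s: 5.78
ee_pos: [0.5195, 0.342, 0.1025]
eef_rot: [3.141, 0.0, 2.131]
force: [0.3, -1.0, -1.1]
grip_width: 0.0141
(322, 115) [0.463 0.303 0.005]
(322, 160) [0.488 0.319 0.061]
(323, 200) [0.505 0.331 0.099]
(324, 240) [0.518 0.34  0.128]
(324, 280) [0.529 0.347 0.153]
(324, 315) [0.537 0.352 0.169]
[ 0.263 -0.726 -0.855] [ 0.093 -0.06   0.034] 0.014619636607844148 0.019816719896863157
```

View pics/w3.png

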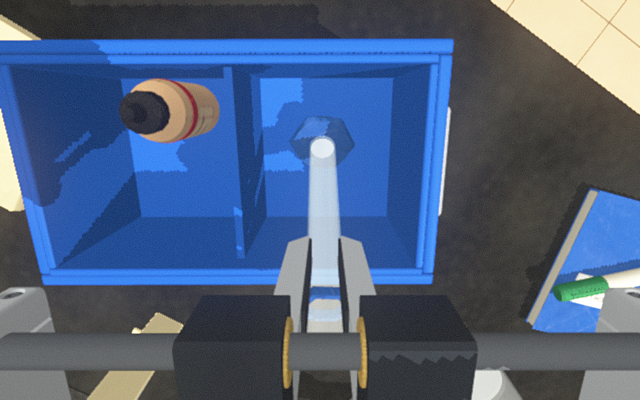

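The lift worked. The tube came up and swung in the pads to about 28° from vertical, with the foot now at (322,142). I'll lift a bit more and measure again.

```bash
python3 -m inch '[0,0,-0.7,0,0,0,0.1, 0,0,-0.7,0,0,0,0.1, 0,0,-0.4,0,0,0,0.1, 0,0,0,0,0,0,0.1, 0,0,0,0,0,0,0.1]' 30
cat >> h.py <<'E'
def tube(zlo,zhi):
    # bright low-saturation tube points near compartment, as a line fit
    out=None
    for n in("wrist","scene","top"):
        im,d,P,T,f,p=cam(n); h=cv2.cvtColor(im,cv2.COLOR_RGB2HSV)
        q=P-np.array([.484,.3245,0]); c,s=.848,.53
        X=q[...,0]*c+q[...,1]*s; Y=-q[...,0]*s+q[...,1]*c
        m=(h[...,1]<60)&(h[...,2]>185)&(abs(X)<.08)&(abs(Y)<.02)&(P[...,2]>zlo)&(P[...,2]<zhi)
        if m.sum()<15: print(n,"few",m.sum()); continue
        a=np.stack([X[m],Y[m],P[...,2][m]],1); kx=np.polyfit(a[:,2],a[:,0],1); ky=np.polyfit(a[:,2],a[:,1],1)
        print(n,m.sum(),"tilt x,y deg",np.round(np.degrees(np.arctan([kx[0],ky[0]])),1),"binxy at z=.08",np.round([np.polyval(kx,.08),np.polyval(ky,.08)],4),"z",a[:,2].min(),a[:,2].max())
        save("t_%s.png"%n,im)
E
python3 - <<'E'
from h import *
tube(.03,.2); todo([.519,.342,.085],[np.pi,0,2.13])
E
```

```text
time_s: 6.45
ee_pos: [0.5192, 0.3419, 0.1198]
eef_rot: [-3.141, -0.0, 2.131]
force: [-0.1, 0.4, -0.9]
grip_width: 0.0143
wrist 4802 tilt x,y deg [27.9  1.1] binxy at z=.08 [ 0.0033 -0.0062] z 0.05108896526417084 0.19505911607839477
scene 591 tilt x,y deg [26.5  3.8] binxy at z=.08 [ 0.0043 -0.0072] z 0.061025602021345327 0.19966305068129708
top few 0
t 6.6 ee [0.5192 0.3419 0.1198] [-3.141 -0.     2.131] F [-0.5 -0.8 -0.1] w 0.014514695587586009
cm [ 0.02 -0.01  3.48] rot [-0.    -0.     0.001]
```

```bash
python3 -m inch '[0,-0.6,0,-0.094,0,0,0.1, 0,-0.6,0,-0.094,0,0,0.1, 0,-0.6,0,-0.094,0,0,0.1, 0,-0.6,0,-0.094,0,0,0.1, 0,-0.6,0,-0.094,0,0,0.1, 0,0,0,0,0,0,0.1, 0,0,0,0,0,0,0.1]' 30
python3 - <<'E'
from h import *
tube(.03,.22); todo([.484,.3245,.1],[np.pi,0,2.13])
E
```

```text
time_s: 7.48
ee_pos: [0.4951, 0.3267, 0.1151]
eef_rot: [2.672, 0.0, 2.131]
force: [0.7, -0.1, -0.7]
grip_width: 0.0147
wrist 7912 tilt x,y deg [-8.6  1.7] binxy at z=.08 [-0.0047 -0.0058] z 0.03425938215003932 0.21801051319228726
scene 299 tilt x,y deg [5.3 3.4] binxy at z=.08 [-0.0077 -0.0072] z 0.06680491447529657 0.1582343613104682
top 23 tilt x,y deg [9.5 6.7] binxy at z=.08 [-0.0165 -0.0145] z 0.14983924838606066 0.19843465676369765
t 7.625 ee [0.4951 0.3267 0.1147] [2.672 0.    2.131] F [ 1.2 -0.4 -0.2] w 0.014170934137650854
cm [ 0.4  -1.61  0.83] rot [ 0.47  -0.     0.001]
```

View pics/t_scene.png

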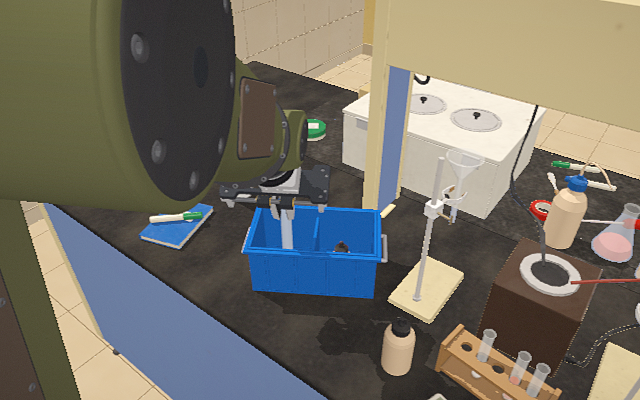

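The scene view shows the tube nearly upright below the gripper, around (288,235), and nothing else has moved.

View pics/t_wrist.png

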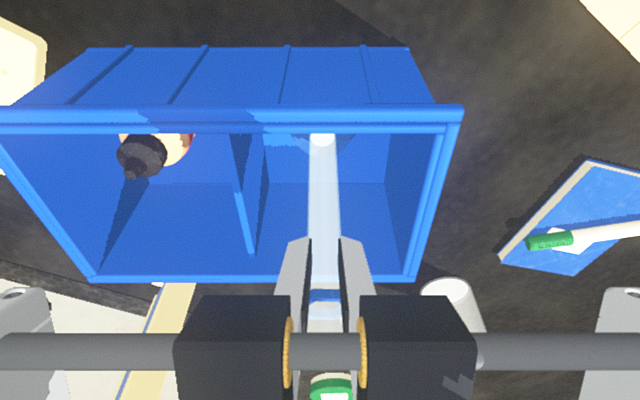

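Run:
```python
from h import *
np.set_printoptions(precision=3,suppress=True)
def b(q): q=q-np.array([.484,.3245,0]); return np.array([q[0]*.848+q[1]*.53,-q[0]*.53+q[1]*.848,q[2]])
im,d,P,T,f,p=cam("wrist")
for v in range(110,345,15):
    row=[(u,b(P[v,u])) for u in range(300,350)]
    k=[q for u,q in row if im[v,u].min()>150 and abs(q[1])<.03]
    if len(k)>3: print("w",v,len(k),np.median(k,0))
im,d,P,T,f,p=cam("scene")
for v in range(205,262,4):
    k=[b(P[v,u]) for u in range(276,302) if im[v,u].min()>150]
    if len(k)>3: print("s",v,len(k),np.median(k,0))
```

```text
w 140 26 [-0.014 -0.006  0.047]
w 155 26 [-0.012 -0.006  0.064]
w 170 28 [-0.01  -0.006  0.079]
w 185 29 [-0.009 -0.005  0.093]
w 200 30 [-0.007 -0.005  0.106]
w 215 31 [-0.006 -0.005  0.119]
w 230 32 [-0.004 -0.005  0.13 ]
w 245 42 [-0.004 -0.004  0.141]
w 260 38 [-0.003 -0.004  0.151]
w 275 37 [-0.002 -0.004  0.16 ]
w 290 6 [-0.04  -0.004  0.195]
w 305 34 [ 0.001 -0.004  0.176]
w 320 35 [ 0.002 -0.004  0.184]
s 213 11 [-0.028 -0.016  0.173]
s 217 13 [-0.018 -0.005  0.154]
s 221 10 [-0.004 -0.006  0.134]
s 225 9 [-0.004 -0.006  0.124]
s 229 9 [-0.006 -0.006  0.116]
s 233 10 [-0.007 -0.006  0.107]
s 237 9 [-0.007 -0.007  0.096]
s 241 9 [-0.009 -0.007  0.088]
s 245 9 [-0.009 -0.007  0.076]
```

Remaining lean is about 6.7°. I'll rotate that out and lower in small steps until contact.

```bash
python3 -m inch '[0,0,0,-0.06,0,0,0.1, 0,0,0,-0.055,0,0,0.1, 0,-0.22,0.33,0,0,0,0.1, 0,-0.22,0.33,0,0,0,0.1, 0,0,0,0,0,0,0.1]' 30; for i in 1; do python3 -m inch '[0,-0.11,0.17,0,0,0,0.1, 0,-0.11,0.17,0,0,0,0.1, 0,0,0,0,0,0,0.1]'; done
cat > m.py <<'E'
from h import *
np.set_printoptions(precision=3,suppress=True)
def b(q): q=q-np.array([.484,.3245,0]); return np.array([q[0]*.848+q[1]*.53,-q[0]*.53+q[1]*.848,q[2]])
im,d,P,T,f,p=cam("wrist");save("m_w.png",im)
for v in range(125,245,15):
    k=[q for q in [b(P[v,u]) for u in range(300,350) if im[v,u].min()>150] if abs(q[1])<.03]
    if len(k)>3: print("w",v,len(k),np.median(k,0))
im,d,P,T,f,p=cam("scene");save("m_s.png",im)
for v in range(217,262,4):
    k=[b(P[v,u]) for u in range(276,302) if im[v,u].min()>150]
    if len(k)>3: print("s",v,len(k),np.median(k,0))
o=ctrl.get_obs();print(o["time_s"],o["ee_pos"],b(o["ee_pos"]),o["eef_rot"],o["force"],o["grip_width"])
E
python3 m.py
```

```text
time_s: 8.35
ee_pos: [0.4946, 0.3265, 0.1062]
eef_rot: [2.558, -0.0, 2.131]
force: [-1.1, 0.4, -0.9]
grip_width: 0.0143
time_s: 8.72
ee_pos: [0.4951, 0.3267, 0.1032]
eef_rot: [2.555, 0.0, 2.131]
force: [-0.0, -0.8, 4.1]
grip_width: 0.0141
w 170 28 [-0.008 -0.006  0.067]
w 185 29 [-0.008 -0.005  0.081]
w 200 30 [-0.007 -0.005  0.094]
w 215 31 [-0.006 -0.005  0.105]
w 230 33 [-0.006 -0.005  0.117]
s 225 6 [-0.007 -0.001  0.127]
s 229 9 [-0.005 -0.006  0.115]
s 233 10 [-0.006 -0.006  0.105]
s 237 9 [-0.007 -0.007  0.096]
s 241 9 [nan nan nan]
s 245 9 [-0.008 -0.006  0.076]
8.825 [0.495 0.327 0.103] [ 0.01  -0.004  0.103] [2.555 0.    2.131] [-0.379 -1.17   4.923] 0.014621691954335376
```

Contact force is about 4–5 N, and the grasp height matches the foot being on the floor. I'll trim the last 2° and then open gently, just wide enough to back out.

```bash
python3 -m inch '[0,-0.02,0.05,-0.035,0,0,0.1, 0,0,0,0,0,0,0.1]' 10; python3 -m inch '[0,0,0,0,0,0,0.2, 0,0,0,0,0,0,0.3, 0,0,0,0,0,0,0.4, 0,0,0,0,0,0,0.5, 0,0,0,0,0,0,0.5, 0,0,0,0,0,0,0.5]'; python3 m.py
```

```text
time_s: 9.07
ee_pos: [0.4944, 0.3263, 0.1019]
eef_rot: [2.521, -0.0, 2.131]
force: [-0.1, 0.4, 0.1]
grip_width: 0.0107
time_s: 9.82
ee_pos: [0.4946, 0.3264, 0.1019]
eef_rot: [2.522, 0.0, 2.131]
force: [0.2, 0.0, 0.0]
grip_width: 0.0469
w 170 29 [-0.011 -0.005  0.069]
w 185 30 [-0.012 -0.005  0.083]
w 200 32 [-0.012 -0.005  0.095]
w 215 33 [-0.012 -0.005  0.107]
w 230 33 [-0.012 -0.005  0.118]
s 225 6 [-0.008 -0.003  0.127]
s 229 9 [-0.008 -0.008  0.117]
s 233 9 [-0.008 -0.008  0.108]
s 237 9 [-0.008 -0.007  0.097]
s 241 9 [-0.008 -0.007  0.087]
s 245 9 [-0.009 -0.008  0.076]
9.925 [0.495 0.326 0.102] [ 0.01  -0.004  0.102] [ 2.522 -0.     2.131] [-0.271 -0.11  -0.352] 0.04731190564278974
```

View pics/m_w.png

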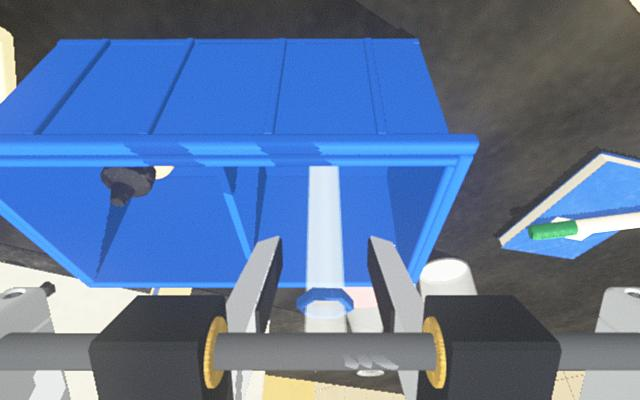

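Released: the tube reads vertical to within about 1° and stands on its own between the open fingers, with the collar at (325,302). I'll back out along the tool axis.

```bash
python3 -m inch '[0,0,-1.5,0,0,0,0.5, 0,0,-2.5,0,0,0,0.5, 0,0,-3,0,0,0,0.5, 0,0,-3,0,0,0,0.5, 0,0,-3,0,0,0,0.5, 0,0,-3,0,0,0,0.5, 0,0,0,0,0,0,0.5, 0,0,0,0,0,0,0.5]'; python3 m.py
python3 - <<'E'
from h import *
im,d,P,T,f,p=cam("top");save("fin_t.png",im)
a=cv2.imread("pics/m_s.png")[140:320,210:450]; b=cv2.imread("pics/fin_t.png")[120:290,190:430]; w=cv2.imread("pics/m_w.png")
cv2.imwrite("pics/fin.png",np.vstack([np.hstack([cv2.resize(a,(400,290)),cv2.resize(b,(400,290))]),cv2.resize(w,(800,310))]))
for c in("top","wrist"): print(ctrl.place_of(c,"dropper")[:1],ctrl.spot_in(c,"dropper")[:1])
E
```

```text
time_s: 10.92
ee_pos: [0.416, 0.2771, 0.2314]
eef_rot: [2.522, -0.0, 2.131]
force: [-0.9, 0.9, 0.5]
grip_width: 0.0473
w 140 15 [-0.01  -0.006  0.061]
w 155 17 [-0.01  -0.006  0.085]
w 170 17 [-0.009 -0.006  0.107]
w 185 17 [-0.009 -0.006  0.127]
w 200 18 [-0.009 -0.006  0.147]
w 215 18 [-0.009 -0.006  0.165]
w 230 20 [-0.01  -0.006  0.183]
s 217 9 [-0.01  -0.006  0.149]
s 221 10 [-0.01  -0.006  0.139]
s 225 9 [-0.01  -0.007  0.129]
s 229 9 [-0.01  -0.007  0.119]
s 233 9 [-0.01  -0.007  0.109]
s 237 8 [-0.01  -0.007  0.098]
s 241 9 [-0.009 -0.007  0.088]
s 245 9 [-0.011 -0.006  0.078]
11.025 [0.416 0.277 0.231] [-0.083 -0.004  0.231] [ 2.523 -0.     2.131] [-0.139 -0.188 -0.142] 0.04740922767778584
[{'centre': [322.8, 210.5], 'score': 0.8}] [{'bbox': [321.3, 204.6, 21.8, 21.3], 'score': 0.88}]
[] [{'bbox': [218.2, 147.7, 33.2, 22.7], 'score': 0.73}]
```

View pics/fin.png

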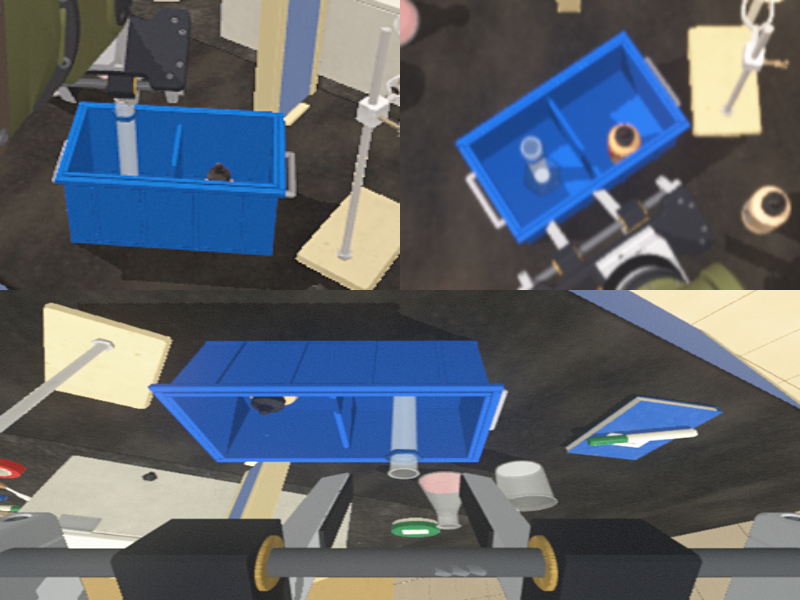

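The final views show the cylinder upright in its compartment, at (532,160) in the composite. The gripper is clear of everything and the dropper, at (625,138), is where it was. Handing in.

```bash
python3 -c "
from station import ctrl; print(ctrl.hand_in())"
```

```text
the job is handed in; nothing more can be done
None
```

The measuring cylinder is standing upright on its foot on the floor of its compartment, released, and the job is handed in at about 11 s. I gripped the tube inside the bin and lifted it about 3 cm. I then turned it upright, set it down until I felt about 5 N of contact, opened the jaws and backed out.

**Last checks:**
- **Upright:** the wrist and scene cameras both show the tube vertical to within about 1°, near the middle of the compartment (x about -10 mm, y about -6 mm from its centre). The top of the tube is at the height expected with the foot on the floor.
- **Dropper bottle:** it is within about a pixel of its starting position in the top view.
- **Robot:** the arm is touching nothing, and the measured force was close to zero.

**What disagreed:**
- **Jaw opening:** while gripping it read about 15 mm, although the tube is 24 mm. The grip held, so I put this down to pad compliance.
- **Tube pivoting:** the tube swung in the pads during the lift, from about 41° to 28° from vertical. I measured the tilt again and corrected for it.

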